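# Rack the slit-die inserts, lock the clamp and put the cleaning tools away

## Robot

A 6-joint arm with a two-finger parallel gripper is mounted at the origin on the work surface. World frame = base frame: x ahead of the robot, y to its left, z up, the work surface at z = 0. Lengths are in m, angles in rad, forces in N, time in s.
With the tool pointing down it reaches from about 0.325 to 0.9 m from the base axis. Payload 3.5 kg.
Tool frame: the origin (TCP) lies midway between the tips of the shut fingers; the grasp point (between the pads) lies 19 mm behind it; x points along the fingers, z is the direction in which the jaws open and shut, and the axes are right-handed (so a half turn about x gives the same grasp; the last joint's range is limited). The gripper opens to 85 mm and grips with 20 to 120 N. Pads are 22 mm wide; open, the fingers measure 114 mm over their backs; the gripper's body (76 mm by 85 mm) begins 54 mm behind the grasp point. The pads swing forward as they close: fully open they stand 13 mm farther back than shut.
Start: joints at [-1.314, 0.276, -0.026, 1.268, 0, 1.467], TCP at [0.22, -0.585, 0.231] pointing down, gripper open.
Joint ranges: [-3.12, 3.12], [-0.85, 1.88], [-1.08, 1.24], [-1.95, 2.15], [-1.57, 1.53], [-3.14, 3.14]. Speed limits (rad/s): [2.57, 2.57, 3.14, 3.14, 3.14, 3.14].

## Interface

Orientations are given as a unit quaternion [w, x, y, z].
In Python, from workcell import env, hand, optics, workorder gives the robot as it stands. Calls block until the motion is done:
- env.move_ptp(position, orientation): joint-space move of the TCP to a pose.
- env.move_l(position, rate=0.15, orientation=None): straight line of the TCP; orientation=None keeps the orientation; rate is the mean speed in m/s.
- env.move_joints(angles): joint-space move.
- hand.grip(opening, squeeze=None): finger opening in m; squeeze is the grip in N (None keeps the last); returns when the fingers have stopped.
- env.pause(seconds).
- env.ik(position, orientation): joint angles nearest the present ones, or None.
- env.observe(): the state.
- optics.camera(name): name is "side" or "top"; returns a dict with "pixels" (384x512x3 uint8, red, green, blue), "depth" (384x512 float32, m along the optical axis (not along the pixel's ray), 0 where there is no reading), "fx", "fy", "cx", "cy" (pixels), "rvec" (rotation vector, rad) and "tvec" (3), from world to camera coordinates, as OpenCV has them. Camera axes: x right, y down, z forward; pixel columns grow to the right and rows downward; lengths in m; the calibration is good to about 2 mm. A picture is of the moment at which its call begins.
A pose or a line that the arm cannot do raises env.Unreachable and nothing moves.
- workorder.close_job(): hands the job in, once; it reports no verdict.
The state is a dict: "t": time; "joint_positions": joint angles; "qd": joint speeds; "tau": joint torques, N m; "position": TCP position; "tool_rot": TCP orientation; "ft_force": force on the tool from outside, world axes, zero at the start; "moment": the same for the moment, N m; "finger_gap": finger opening in m.
Only numpy, scipy, OpenCV 4.12 (cv2) and the standard library are available. Lean on these libraries where they do the work, as an engineer would, in place of code of your own. Each camera call takes 0.05 s, during which the arm holds its last target. There are 200 camera calls.

## Task

The slit-die kit has been cleaned. Turn the clamp knob anticlockwise past its click to unlock the die holder, stand every die insert on the bench upright in a slot of its own in the die holder, foot fully down, and when all are in turn the knob clockwise past its click to lock them. Lay the wire brush flat, bristles up, in the wide compartment of the tool tray and the spatula flat in the narrow one. Leave everything else where it is.

Things in the scene. Friction and masses are not known exactly. Their poses are not given: they have to be found in the camera images.
- insert0_mid (a point): Die insert 0 (all alike; 3 to 5 are present, the others are absent): steel upright on a foot, 60 mm tall over all, 180 g. Foot 50 (own x) x 20 (own y) x 12 high; above it a blade 30 (own x) x 10 (own y) x 48 high, to be pinched across its 10 mm thickness. The point is on its centre line 30 mm above its underside; z points up. It starts standing on the bench.
- insert1_mid (a point): Die insert 1 (all alike; 3 to 5 are present, the others are absent): steel upright on a foot, 60 mm tall over all, 180 g. Foot 50 (own x) x 20 (own y) x 12 high; above it a blade 30 (own x) x 10 (own y) x 48 high, to be pinched across its 10 mm thickness. The point is on its centre line 30 mm above its underside; z points up. It starts standing on the bench.
- insert2_mid (a point): Die insert 2 (all alike; 3 to 5 are present, the others are absent): steel upright on a foot, 60 mm tall over all, 180 g. Foot 50 (own x) x 20 (own y) x 12 high; above it a blade 30 (own x) x 10 (own y) x 48 high, to be pinched across its 10 mm thickness. The point is on its centre line 30 mm above its underside; z points up. It starts standing on the bench.
- insert3_mid (a point): Die insert 3 (all alike; 3 to 5 are present, the others are absent): steel upright on a foot, 60 mm tall over all, 180 g. Foot 50 (own x) x 20 (own y) x 12 high; above it a blade 30 (own x) x 10 (own y) x 48 high, to be pinched across its 10 mm thickness. The point is on its centre line 30 mm above its underside; z points up. It starts standing on the bench.
- insert4_mid (a point): Die insert 4 (all alike; 3 to 5 are present, the others are absent): steel upright on a foot, 60 mm tall over all, 180 g. Foot 50 (own x) x 20 (own y) x 12 high; above it a blade 30 (own x) x 10 (own y) x 48 high, to be pinched across its 10 mm thickness. The point is on its centre line 30 mm above its underside; z points up. It starts standing on the bench.
- slot0 (a point): Slot 0 of the die holder: rectangular pocket 54 (own x) x 24 (own y), 16 deep, chamfered; the point is the centre of its floor, 14 mm above the bench; axes as the holder's, z up. Any insert fits any slot, long side along the slot, either way round; seated, its foot is sunk in and its middle is 30 mm above this point.
- slot1 (a point): Slot 1 of the die holder: rectangular pocket 54 (own x) x 24 (own y), 16 deep, chamfered; the point is the centre of its floor, 14 mm above the bench; axes as the holder's, z up. Any insert fits any slot, long side along the slot, either way round; seated, its foot is sunk in and its middle is 30 mm above this point.
- slot2 (a point): Slot 2 of the die holder: rectangular pocket 54 (own x) x 24 (own y), 16 deep, chamfered; the point is the centre of its floor, 14 mm above the bench; axes as the holder's, z up. Any insert fits any slot, long side along the slot, either way round; seated, its foot is sunk in and its middle is 30 mm above this point.
- slot3 (a point): Slot 3 of the die holder: rectangular pocket 54 (own x) x 24 (own y), 16 deep, chamfered; the point is the centre of its floor, 14 mm above the bench; axes as the holder's, z up. Any insert fits any slot, long side along the slot, either way round; seated, its foot is sunk in and its middle is 30 mm above this point.
- slot4 (a point): Slot 4 of the die holder: rectangular pocket 54 (own x) x 24 (own y), 16 deep, chamfered; the point is the centre of its floor, 14 mm above the bench; axes as the holder's, z up. Any insert fits any slot, long side along the slot, either way round; seated, its foot is sunk in and its middle is 30 mm above this point.
- holder: Fixed aluminium block 90 (own x) x 330 (own y) x 30 high; five slots at own y -75, -25, 25, 75, 125, clamp knob at y -130. Origin: centre of its underside. A 5 mm thick brass bar on top at the slots' far (+x) side moves with the knob: locked, it juts 8 mm over the slots' far ends (an insert cannot go in, a seated foot is held, its blade clear); unlocked, it is clear of the slots.
- clamp (a joint): Angle of the clamp knob, rad: grows clockwise seen from above, stops at 0 (unlocked) and 1.2 (locked, where it starts). An over-centre detent holds it at either stop: pushing it off takes about 0.08 N m, less towards the crest at 0.6; let go short of that it springs back, past it it snaps over to the other stop. Turning it to within 0.1 of the stop is ample.
- clamp_grip (a point): Middle of the clamp knob, on its axis, 55 mm above the bench. A black upright bar 50 (own x, along the bar) x 12 (own y) x 26 high (42 to 68 mm above the bench) on a low disc of diameter 44; own x turns with the knob.
- spatula_mid (a point): Brass scraper spatula 150 long (own x), lying flat, 80 g: wooden handle 18 wide x 20 thick from x -75 to +10, brass blade 28 wide x 4 thick from 0 to +75, at half thickness. The point is half-way along it, 10 mm above its underside.
- brush_mid (a point): Wire brush 150 long (own x), lying on its back with the bristles up, 100 g: wooden bar 18 wide x 20 thick over the whole length; head 38 wide from x +19 to +75 with a bristle block up to 34 mm above the underside. The point is half-way along it, 10 mm above its underside.
- tray: Fixed white tool tray 162 (own x) x 188 (own y), floor 4 thick, walls 4 thick and 12 high above the floor (16 over the bench), one divider along y. Origin: centre of its underside. Two compartments, both 180 long along own y.
- tray_wide (a point): Wide compartment (nearer the robot), 84 wide (own x) x 180 long (own y): centre of its floor, 4 mm above the bench.
- tray_narrow (a point): Narrow compartment (farther from the robot), 66 wide (own x) x 180 long (own y): centre of its floor, 4 mm above the bench.
- weight: Bystander: stainless cylinder, diameter 40, 45 tall, standing between holder and tray. To be left alone.
- washer: Bystander: small brass washer, diameter 26, 6 thick, lying between the inserts and the holder. To be left alone.
- fitting: Bystander: brass fitting, diameter 32, 34 tall, at the left. To be left alone.
- jar: Bystander: lidded jar, diameter 64, 85 tall, at the left. To be left alone.
- wrench: Bystander: steel wrench lying far behind the holder. To be left alone.
- canister: Bystander: stainless cylinder, diameter 70, 75 tall, far left. To be left alone.
Mind the look-alikes: they are no part of the job. Leave any green or purple look-alike of the part that bears insert0_mid alone.

How it is judged:
By the outcome, as a careful person would: the job done as asked, in the order asked, and still so for the second after the job is handed in, with the robot touching nothing.
Of insert0, insert1, insert2, insert3, insert4 only 3 to 5 are there at a start; the rules pass over those that are not, and their reading is None.
At some moment in a run one of spatula, brush may be knocked a few centimetres aside while the robot is not near it.
It also fails if it takes over 210 s, if anything falls off the work surface, if the arm or the gripper's body presses on something with over 40 N, if the wrist force passes 120 N, or if a joint passes its speed limit or range.

## Working session

There is one attempt and no reset: what is moved stays moved. The work goes in short steps, each a Python script; the robot and the scene stay as the last script left them, time stands still between calls to the robot, and variables do not carry over. Pictures are saved under pics/ and viewed, on a budget of 14 in all, crops included, one or two more only if the job needs it, and the job is handed in when it is done.

```bash
ls; mkdir -p pics; cat > h.py <<'E'
import numpy as np, cv2, pickle
from workcell import env, hand, optics, workorder
from scipy.spatial.transform import Rotation as R
def shot(name, tag):
    c=optics.camera(name); pickle.dump(c,open(f'pics/{tag}.pkl','wb'))
    cv2.imwrite(f'pics/{tag}.png',cv2.resize(c['pixels'][:,:,::-1],(800,600),interpolation=cv2.INTER_CUBIC)); return c
def load(tag): return pickle.load(open(f'pics/{tag}.pkl','rb'))
def cloud(c):
    v,u=np.mgrid[:384,:512]; d=c['depth']
    P=np.stack([(u-c['cx'])/c['fx']*d,(v-c['cy'])/c['fy']*d,d],-1)
    Rm=cv2.Rodrigues(np.array(c['rvec'],float))[0]
    W=(P-np.array(c['tvec']).ravel())@Rm; W[d==0]=np.nan; return W
E
python3 - <<'E'
from h import *
for n in('top','side'):
    c=shot(n,n+'0'); Rm=cv2.Rodrigues(np.array(c['rvec'],float))[0]
    print(n,c['fx'],c['cx'],c['cy'],-Rm.T@np.array(c['tvec']).ravel(),Rm.round(2).tolist())
print(env.observe())
E
```

```text
pics
top 498.41586634559525 252.97610872924693 199.01727599297533 [0.34022475 0.08648462 1.4552542 ] [[-0.01, -1.0, 0.01], [-0.99, 0.01, -0.14], [0.14, -0.01, -0.99]]
side 356.2875103382573 258.44553287905745 189.72081964145025 [0.35944004 0.73436256 0.56327268] [[-0.95, -0.3, 0.02], [-0.19, 0.54, -0.82], [0.24, -0.78, -0.58]]
{'t': 0.1, 'joint_positions': array([-1.31439708e+00,  2.77088118e-01, -2.77739192e-02,  1.26800131e+00,
       -2.20047299e-05,  1.46740503e+00]), 'qd': array([ 2.14284111e-03, -1.07313784e-03,  3.34335250e-03,  4.24026881e-04,
        5.36009490e-05,  1.22877730e-03]), 'tau': array([-3.60260037e-05, -4.46707106e+01,  2.96128893e+01,  8.42830399e-03,
       -3.90227524e-05,  2.50221859e-06]), 'position': array([ 0.21985459, -0.58428354,  0.23023794]), 'tool_rot': array([ 0.58083438,  0.40293757,  0.58195398, -0.40199789]), 'ft_force': array([0.05013114, 0.53590652, 0.09284377]), 'moment': array([-0.02367577,  0.01443091,  0.00738719]), 'finger_gap': 0.08551657319077803}
```

View pics/top0.png

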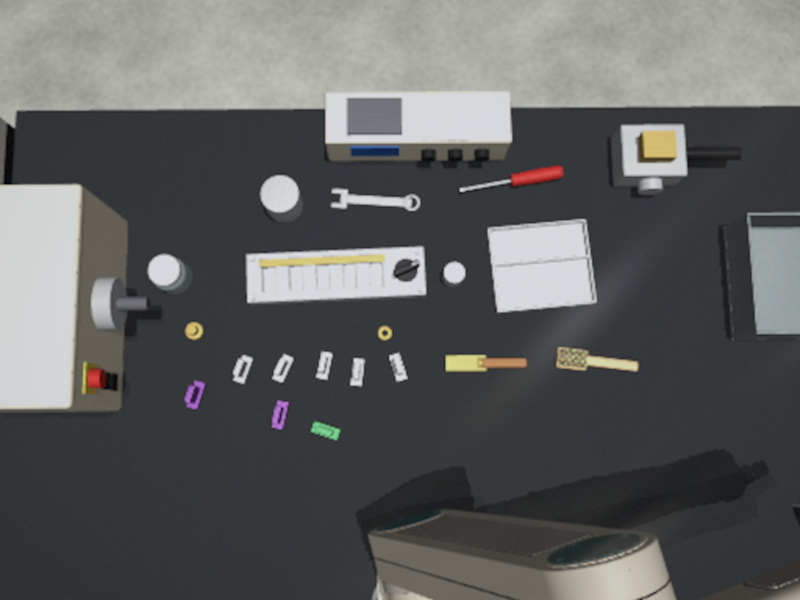

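View pics/side0.png

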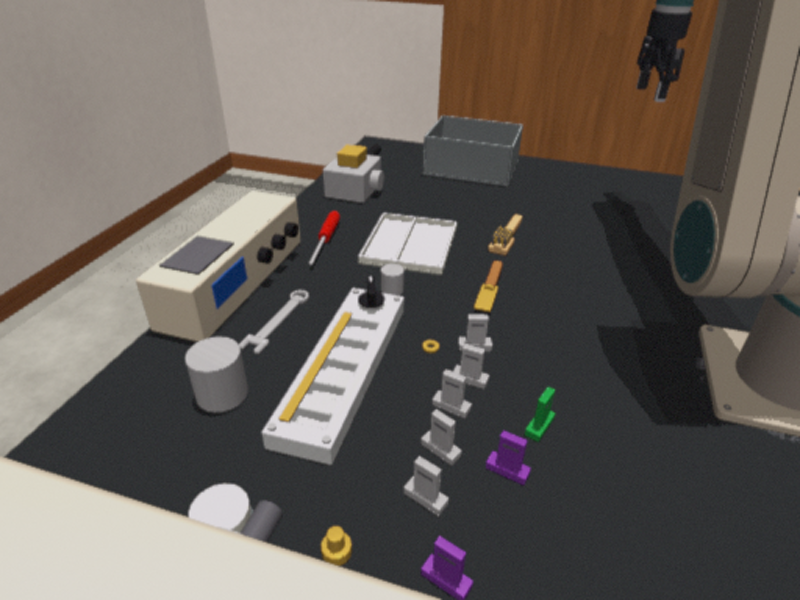

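```bash
cat > seg.py <<'E'
from h import *
def blobs(W,px,box,zlo,zhi,minn=6):
    x0,x1,y0,y1=box
    m=(W[...,0]>x0)&(W[...,0]<x1)&(W[...,1]>y0)&(W[...,1]<y1)&(W[...,2]>zlo)&(W[...,2]<zhi)
    n,l=cv2.connectedComponents(m.astype(np.uint8)); out=[]
    for i in range(1,n):
        P=W[l==i]
        if len(P)<minn: continue
        r=cv2.minAreaRect((P[:,:2]*1000).astype(np.float32))
        out.append((len(P),P.mean(0).round(4).tolist(),P[:,2].max().round(4),[np.round(q,1) for q in r],px[l==i].mean(0).round().tolist()))
    return out
E
python3 - <<'E'
from seg import *
np.set_printoptions(suppress=True)
for t in('top0','side0'):
    c=load(t);W=cloud(c)
    print(t,'bench z',np.nanmedian(W[300:,:200,2] if t=='top0' else W[200:300,300:330,2]))
    for lab,box,zl,zh in(('low',(.25,.85,-.5,.55),.006,.024),('mid',(.25,.85,-.5,.55),.025,.036),('high',(.25,.8,-.5,.5),.04,.075)):
        print(lab)
        for b in blobs(W,c['pixels'],box,zl,zh,8): print(b[0],b[1],b[2],*[np.array(q).tolist() for q in b[3]],b[4])
E
```

```text
top0 bench z 0.00027573043570773646
low
61 [0.8077, -0.366, 0.0156] 0.024 [809.9, -363.7] [75.3, 31.2] 34.8 [60.0, 61.0, 63.0]
109 [0.8437, 0.0998, 0.0157] 0.0237 [844.2, 104.3] [174.7, 5.4] 89.8 [85.0, 82.0, 75.0]
13 [0.8429, -0.0264, 0.0151] 0.0237 [842.9, -27.0] [21.4, 2.0] 82.9 [79.0, 77.0, 70.0]
12 [0.843, -0.0735, 0.0143] 0.0233 [841.6, -75.2] [6.5, 20.5] 0.4 [78.0, 76.0, 70.0]
14 [0.8439, -0.1307, 0.0166] 0.0235 [843.9, -130.1] [2.8, 25.0] 0.9 [84.0, 82.0, 74.0]
18 [0.8204, -0.2242, 0.0195] 0.0238 [819.5, -224.0] [15.0, 24.0] 30.5 [172.0, 52.0, 49.0]
206 [0.7967, -0.1703, 0.0181] 0.024 [798.8, -156.8] [24.0, 198.0] 7.8 [153.0, 84.0, 84.0]
16 [0.7887, -0.4589, 0.0154] 0.0225 [788.7, -459.3] [20.6, 3.8] 88.4 [75.0, 76.0, 78.0]
256 [0.7623, 0.1077, 0.0091] 0.0167 [760.5, 104.3] [167.1, 40.3] 84.4 [182.0, 184.0, 187.0]
31 [0.7311, 0.2629, 0.0149] 0.0233 [732.5, 263.2] [12.5, 53.0] 31.1 [70.0, 72.0, 74.0]
790 [0.6367, -0.2103, 0.0125] 0.0238 [634.7, -208.9] [167.4, 198.4] 5.0 [180.0, 182.0, 185.0]
12 [0.6975, -0.2678, 0.008] 0.0099 [697.1, -266.5] [22.3, 8.6] 13.1 [214.0, 216.0, 22
[... 11011 characters left out ...]
2959, 0.0582] 0.075 [748.9, 289.3] [69.8, 37.4] 38.7 [102.0, 100.0, 100.0]
156 [0.4496, 0.2013, 0.0533] 0.0626 [450.0, 198.5] [11.9, 29.7] 78.3 [126.0, 124.0, 124.0]
118 [0.3309, 0.2007, 0.0547] 0.0626 [330.4, 196.7] [31.6, 10.4] 69.5 [33.0, 118.0, 55.0]
175 [0.4449, 0.2776, 0.0541] 0.0627 [445.3, 275.0] [12.1, 30.5] 63.9 [128.0, 125.0, 126.0]
199 [0.3602, 0.2824, 0.0537] 0.0622 [360.3, 279.4] [13.0, 30.2] 79.4 [97.0, 46.0, 117.0]
209 [0.4441, 0.3511, 0.0542] 0.0628 [444.2, 348.7] [11.0, 29.7] 69.5 [132.0, 129.0, 129.0]
10 [0.597, 0.4611, 0.0654] 0.0745 [596.3, 462.2] [1.6, 21.3] 31.8 [98.0, 100.0, 98.0]
277 [0.398, 0.4368, 0.0547] 0.0628 [398.4, 434.2] [11.5, 29.8] 72.1 [106.0, 53.0, 127.0]
```

```bash
cat >> h.py <<'E'
def quat(phi):
    "tool down, jaws opening along angle phi in the horizontal plane"
    x=np.array([0,0,-1.]); z=np.array([np.cos(phi),np.sin(phi),0]); y=np.cross(z,x)
    q=R.from_matrix(np.stack([x,y,z],1)).as_quat(); return np.array([q[3],q[0],q[1],q[2]])
def best(p,phi):
    "of the two equivalent grasps the one with joint 6 nearer mid-range"
    o=[]
    for f in(phi,phi+np.pi):
        j=env.ik(p,quat(f))
        if j is not None:o.append((abs(j[5]),quat(f),j,f))
    return min(o,key=lambda t:t[0])[1:]
def st(s=''):
    o=env.observe(); print(s,'t %.1f'%o['t'],'p',o['position'].round(4),'F',o['ft_force'].round(1),'M',o['moment'].round(2),'gap %.4f'%o['finger_gap'],'q6 %.2f'%o['joint_positions'][5]); return o
E
python3 - <<'E'
from h import *
for t in('top0','side0'):
    W=cloud(load(t)).reshape(-1,3); 
    m=(np.hypot(W[:,0]-.621,W[:,1]-.0475)<.032)&(W[:,2]>.056)&(W[:,2]<.08); P=W[m]
    for zt in(.056,.062):
        Q=P[P[:,2]>zt]
        if len(Q)<8: continue
        e,v=np.linalg.eigh(np.cov(Q[:,:2].T)); print(t,zt,len(Q),Q.mean(0),np.degrees(np.arctan2(v[1,1],v[0,1]))%180,cv2.minAreaRect((Q[:,:2]*1000).astype(np.float32)))
p=np.array([.6213,.0474,.2])
for a in(150,219):
    print(a,best(p,np.radians(a+90)),env.ik(p,quat(np.radians(a+90))),env.ik(p,quat(np.radians(a-90))))
E
```

```text
top0 0.056 85 [0.61878629 0.04830829 0.06706245] 112.65979617125893 ((619.8314819335938, 48.045379638671875), (13.140131950378418, 48.99317169189453), 22.741436004638672)
top0 0.062 73 [0.61934392 0.0484908  0.06841296] 112.99860219837895 ((620.1103515625, 48.147239685058594), (12.455348014831543, 48.94483947753906), 23.715269088745117)
side0 0.056 76 [0.61976997 0.05226401 0.06649383] 114.00869195726396 ((621.7905883789062, 47.56998062133789), (12.019426345825195, 49.06491470336914), 23.482149124145508)
side0 0.062 63 [0.62086463 0.0494289  0.06796713] 114.18457878511951 ((621.7905883789062, 47.56998062133789), (12.019426345825195, 49.06491470336914), 23.482149124145508)
150 (array([ 0.61237244, -0.35355339,  0.61237244,  0.35355339]), array([-0.02755539,  0.29020118, -0.07503817,  1.20555698,  0.        ,
        0.49604339]), np.float64(7.330382858376184)) [-0.02755539  0.29020118 -0.07503817  1.20555698  0.         -2.64554926] [-0.02755539  0.29020118 -0.07503817  1.20555698  0.          0.49604339]
219 (array([-0.30441732,  0.63822418, -0.30441732, -0.63822418]), array([-0.02755539,  0.29020118, -0.07503817,  1.20555698,  0.        ,
       -0.70823379]), np.float64(8.534660042252272)) [-0.02755539  0.29020118 -0.07503817  1.20555698  0.          2.43335886] [-0.02755539  0.29020118 -0.07503817  1.20555698  0.         -0.70823379]
```

```bash
python3 - <<'E'
from h import *
p=np.array([.6210,.0478,.18]); q,j,f=best(p,np.radians(113.5+90))
hand.grip(.04,30); env.move_joints(j); st('above')
p[2]=.047; env.move_l(p,.15,q); st('down')
hand.grip(0.0,30); st('grip')
j=env.observe()['joint_positions'].copy()
for k in range(6):
    j[5]-=.2; env.move_joints(j); st(k)
hand.grip(.035); st('open'); p[2]=.2; env.move_l(p,.25); st()
shot('top','top1'); shot('side','side1')
W=cloud(load('top1')).reshape(-1,3)
E
```

```text
above t 3.3 p [0.6212 0.0468 0.1801] F [-0.2 -0.9 -0.4] M [-0.05  0.06 -0.  ] gap 0.0401 q6 1.13
down t 4.3 p [0.622  0.0477 0.048 ] F [ 0.2 -0.2 -0.9] M [0.02 0.02 0.02] gap 0.0400 q6 1.13
grip t 4.7 p [0.6209 0.0472 0.0484] F [-3.2 -1.9  6.5] M [-0.33  0.67 -0.05] gap 0.0116 q6 1.13
0 t 5.0 p [0.6204 0.047  0.0484] F [-1.9 -1.6  0.9] M [-0.26  0.37 -0.06] gap 0.0112 q6 0.94
1 t 5.3 p [0.62   0.0467 0.0484] F [-4.2 -3.5  2.5] M [-0.59  0.81 -0.1 ] gap 0.0114 q6 0.74
2 t 5.6 p [0.6197 0.0463 0.0484] F [-4.6 -4.9  3.2] M [-0.82  0.95 -0.03] gap 0.0114 q6 0.54
3 t 5.9 p [0.6194 0.0458 0.0484] F [-6.  -5.7  3.8] M [-1.06  1.15  0.04] gap 0.0110 q6 0.34
4 t 6.2 p [0.6193 0.0453 0.0484] F [-6.3 -7.3  3.3] M [-1.29  1.15  0.02] gap 0.0112 q6 0.14
5 t 6.5 p [0.6192 0.0448 0.0484] F [-6.3 -8.2  4.6] M [-1.52  1.22  0.05] gap 0.0112 q6 -0.06
open t 6.8 p [0.6218 0.0477 0.0487] F [ 0.2 -0.2 -0.7] M [0.01 0.04 0.01] gap 0.0353 q6 -0.06
 t 7.6 p [0.6202 0.0479 0.1987] F [-0.2 -0.1 -1.2] M [ 0.07 -0.03 -0.01] gap 0.0350 q6 -0.06
```

View pics/side1.png

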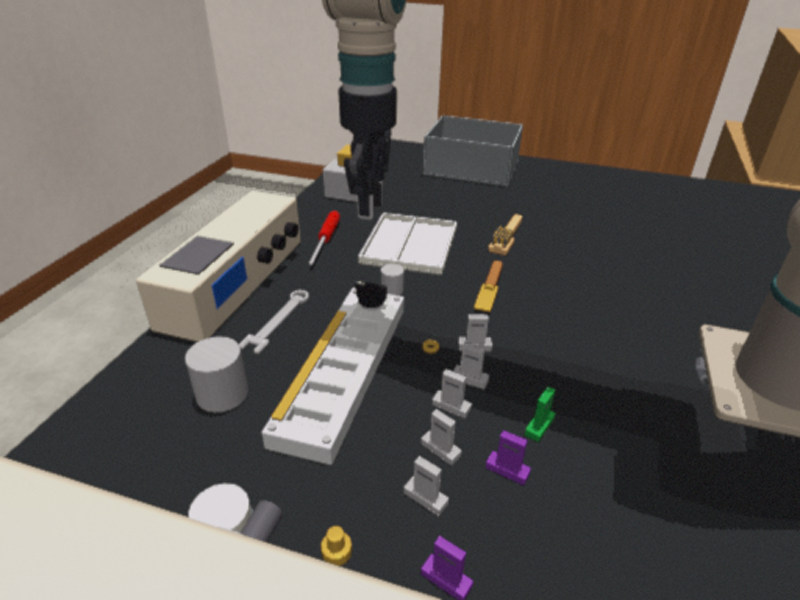

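```bash
cat >> h.py <<'E'
INS=dict(A=(.4438,.0635,16.3),B=(.4359,.1384,-8.7),C=(.4487,.1992,-11.3),D=(.4439,.2753,-25.),E=(.4431,.3496,-18.7))
HOLD=np.array([.6166,.1768]); HY=np.radians(2.15)
def slot(k):
    a=[-.075,-.025,.025,.075,.125][k]; return HOLD+a*np.array([-np.sin(HY),np.cos(HY)])
def pick(x,y,deg,z=.022,w=.04,f=60,hi=.16):
    q,j,_=best([x,y,hi],np.radians(deg+90)); hand.grip(w); env.move_ptp([x,y,hi],q)
    env.move_l([x,y,z],.15,q); hand.grip(0.,f); o=st('gripped'); env.move_l([x,y,hi],.2); st('lifted'); return o
E
python3 - <<'E'
from h import *
pick(*INS['A'])
s=slot(0); q,j,_=best([*s,.16],HY+np.pi/2); env.move_ptp([*s,.16],q); env.move_l([*s,.125],.1,q); env.pause(.3); st('hover')
np.set_printoptions(suppress=True,precision=4)
print('slot0',s)
for n in('top','side'):
    c=shot(n,n+'2');W=cloud(c)
    m=(np.abs(W[...,0]-s[0])<.045)&(np.abs(W[...,1]-s[1])<.04)&(W[...,2]>.09)&(W[...,2]<.13)
    P=W[m]; print(n,len(P),P[:,2].min(),P[:,2].max())
    for a,b in((.098,.116),(.116,.135)):
        Q=P[(P[:,2]>a)&(P[:,2]<b)]
        if len(Q)>5: print(a,len(Q),cv2.minAreaRect((Q[:,:2]*1000).astype(np.float32)))
    # slots 1..4 floors
    for k in range(1,5):
        t=slot(k); m=(np.abs(W[...,0]-t[0])<.04)&(np.abs(W[...,1]-t[1])<.02)&(W[...,2]>.008)&(W[...,2]<.025)
        Q=W[m]; print(k,t*1000,len(Q),cv2.minAreaRect((Q[:,:2]*1000).astype(np.float32)))
    m=(np.abs(W[...,0]-.6166)<.07)&(np.abs(W[...,1]-.18)<.19)&(W[...,2]>.026)&(W[...,2]<.033)
    print(cv2.minAreaRect((W[m][:,:2]*1000).astype(np.float32)))
    img=c['pixels']; 
    Rm=cv2.Rodrigues(np.array(c['rvec'],float))[0]; pc=Rm@np.array([*s,.1])+np.array(c['tvec']).ravel()
    u=int(c['fx']*pc[0]/pc[2]+c['cx']);v=int(c['fy']*pc[1]/pc[2]+c['cy']); print(u,v)
    cr=img[max(0,v-50):v+50,max(0,u-50):u+50]; cv2.imwrite(f'pics/{n}2c.png',cv2.resize(cr[:,:,::-1],(500,500),interpolation=cv2.INTER_CUBIC))
a,b=cv2.imread('pics/top2c.png'),cv2.imread('pics/side2c.png'); cv2.imwrite('pics/c2.png',cv2.resize(np.hstack([a,b]),(800,400)))
E
```

```text
gripped t 10.1 p [0.4449 0.0634 0.0228] F [-0.5 -1.2  2.1] M [-0.13 -0.03  0.01] gap 0.0095 q6 -0.29
lifted t 11.0 p [0.4424 0.0636 0.1586] F [-0.4 -0.7 -2.5] M [0.03 0.07 0.03] gap 0.0088 q6 -0.29
hover t 12.5 p [0.62   0.1019 0.1258] F [ 0.2 -1.1 -2.3] M [-0.01 -0.05 -0.02] gap 0.0092 q6 0.02
slot0 [0.6194 0.1019]Traceback (most recent call last):
  File "<stdin>", line 9, in <module>
    return umr_minimum(a, axis, None, out, keepdims, initial, where)
ValueError: zero-size array to reduction operation minimum which has no identity
```

```bash
cat > meas.py <<'E'
from h import *
def rect(Q): return [np.round(t,1).tolist() for t in cv2.minAreaRect((Q[:,:2]*1000).astype(np.float32))] if len(Q)>5 else None
def held(s,tag,zu):
    "insert held with underside at about zu over s: what the cameras see"
    for n in('top','side'):
        c=shot(n,n+tag);W=cloud(c)
        near=(np.abs(W[...,0]-s[0])<.045)&(np.abs(W[...,1]-s[1])<.03)
        for a,b in((zu-.006,zu+.016),(zu+.017,zu+.022)):
            Q=W[near&(W[...,2]>a)&(W[...,2]<b)]; print(n,a,len(Q),rect(Q))
        for k in range(5):
            t=slot(k); m=(np.abs(W[...,0]-t[0])<.04)&(np.abs(W[...,1]-t[1])<.02)&(W[...,2]>.008)&(W[...,2]<.025)
            print(k,(t*1000).round(1),m.sum(),rect(W[m]))
        m=(np.abs(W[...,0]-.6166)<.07)&(np.abs(W[...,1]-.18)<.19)&(W[...,2]>.026)&(W[...,2]<.033); print('holder',rect(W[m]))
        Rm=cv2.Rodrigues(np.array(c['rvec'],float))[0]; pc=Rm@np.array([*s,zu-.03])+np.array(c['tvec']).ravel()
        u=int(c['fx']*pc[0]/pc[2]+c['cx']);v=int(c['fy']*pc[1]/pc[2]+c['cy'])
        cv2.imwrite(f'pics/{n}{tag}c.png',cv2.resize(c['pixels'][v-50:v+50,u-50:u+50,::-1],(400,400),interpolation=cv2.INTER_CUBIC))
    cv2.imwrite(f'pics/c{tag}.png',np.hstack([cv2.imread(f'pics/{n}{tag}c.png') for n in('top','side')]))
E
python3 - <<'E'
from meas import *
held(slot(0),'2',.103); st()
E
```

```text
top 0.09699999999999999 0 None
top 0.12 0 None
0 [619.4 101.9] 0 None
1 [617.5 151.8] 0 None
2 [615.7 201.8] 149 [[614.4, 203.3], [31.9, 56.6], 90.0]
3 [613.8 251.7] 147 [[608.7, 249.8], [31.9, 68.1], 89.9]
4 [611.9 301.7] 152 [[609.9, 302.3], [57.2, 37.9], 1.0]
holder [[615.5, 178.1], [91.2, 330.4], 2.5]
side 0.09699999999999999 167 [[619.2, 104.4], [50.0, 20.5], 0.6]
side 0.12 14 [[617.4, 106.7], [29.6, 10.0], 20.1]
0 [619.4 101.9] 101 [[623.8, 90.1], [51.4, 13.4], 10.8]
1 [617.5 151.8] 123 [[622.2, 142.2], [51.1, 16.7], 9.9]
2 [615.7 201.8] 142 [[620.2, 191.6], [51.3, 14.7], 8.7]
3 [613.8 251.7] 171 [[617.1, 246.1], [52.4, 20.1], 3.8]
4 [611.9 301.7] 202 [[615.6, 296.7], [51.7, 21.3], 2.1]
holder [[617.3, 176.5], [91.8, 329.9], 1.9]
 t 12.7 p [0.6197 0.1019 0.1253] F [ 0.2  0.5 -2.4] M [0.02 0.01 0.02] gap 0.0092 q6 0.02
```

View pics/c2.png

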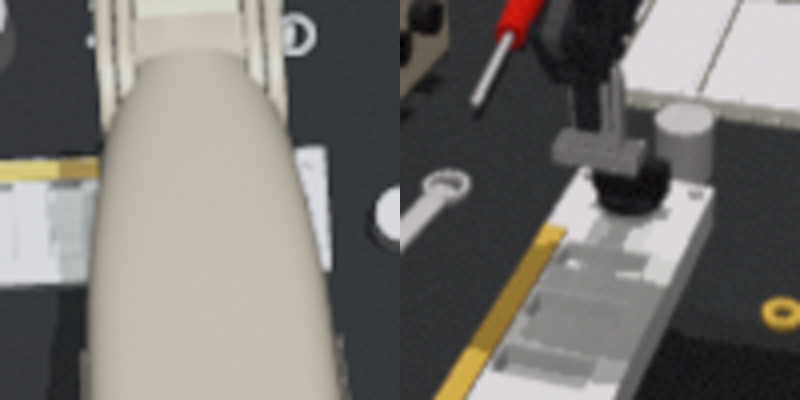

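```bash
python3 - <<'E'
from meas import *
s=slot(0); env.move_l([*s,.064],.1); env.pause(.3); st()
c=shot('side','side3'); 
for i in range(3):
    W=cloud(optics.camera('side'))
    near=(np.abs(W[...,0]-s[0])<.04)&(np.abs(W[...,1]-s[1])<.03)
    Q=W[near&(W[...,2]>.0385)&(W[...,2]<.058)]; print(len(Q),rect(Q),Q.min(0),Q.max(0))
    T=Q[Q[:,2]>.051]; print('top face',len(T),rect(T))
    B=W[(np.abs(W[...,0]-.62)<.07)&(np.abs(W[...,1]-.18)<.19)&(W[...,2]>.026)&(W[...,2]<.033)]; print('holder',rect(B))
Rm=cv2.Rodrigues(np.array(c['rvec'],float))[0]
P=lambda X:(lambda p:(c['fx']*p[0]/p[2]+c['cx'],c['fy']*p[1]/p[2]+c['cy']))(Rm@np.array(X)+np.array(c['tvec']).ravel())
u,v=map(int,P([*s,.04])); x0,y0=u-32,v-24
print('crop',x0,y0); cv2.imwrite('pics/s3c.png',cv2.resize(c['pixels'][y0:y0+48,x0:x0+64,::-1],(800,600),interpolation=cv2.INTER_CUBIC))
ex=np.array([np.cos(HY),np.sin(HY)]);ey=np.array([-ex[1],ex[0]])
for z,a,b in((.042,25,10),(.054,25,10),(.030,27,12)):
  for sx in(-1,1):
    for sy in(-1,1):
      print(z,sx,sy,[round(float((t-o+.5)*12.5),1) for t,o in zip(P([*(s+sx*a/1000*ex+sy*b/1000*ey),z]),(x0,y0))])
E
```

```text
t 13.7 p [0.62   0.1019 0.0647] F [ 0.2  0.1 -2.7] M [ 0.02 -0.04 -0.  ] gap 0.0096 q6 0.02
158 [[619.4, 103.8], [50.2, 22.5], 2.3] [0.59406229 0.09158999 0.04242008] [0.64422781 0.1155251  0.05791131]
top face 96 [[619.4, 103.8], [50.2, 22.5], 2.3]
holder [[617.6, 175.8], [90.6, 331.4], 2.1]
159 [[624.9, 104.1], [62.8, 23.6], 6.6] [0.59368863 0.09169623 0.03865168] [0.65469397 0.11941344 0.05780505]
top face 95 [[619.1, 103.4], [49.7, 21.1], 3.6]
holder [[617.4, 176.8], [91.1, 329.9], 2.0]
154 [[619.2, 103.2], [22.9, 50.6], 89.5] [0.59396033 0.09155093 0.04160723] [0.64443913 0.11461212 0.05782571]
top face 94 [[619.4, 103.5], [22.6, 50.4], 88.4]
holder [[617.9, 175.6], [91.3, 332.3], 2.2]
crop 198 180
0.042 -1 -1 [551.0, 293.2]
0.042 -1 1 [519.1, 354.5]
0.042 1 -1 [306.5, 248.6]
0.042 1 1 [270.5, 308.4]
0.054 -1 -1 [550.4, 243.3]
0.054 -1 1 [518.2, 304.1]
0.054 1 -1 [304.0, 198.9]
0.054 1 1 [267.7, 258.2]
0.03 -1 -1 [564.4, 338.1]
0.03 -1 1 [526.7, 412.2]
0.03 1 -1 [303.0, 289.9]
0.03 1 1 [260.0, 362.0]
```

View pics/s3c.png

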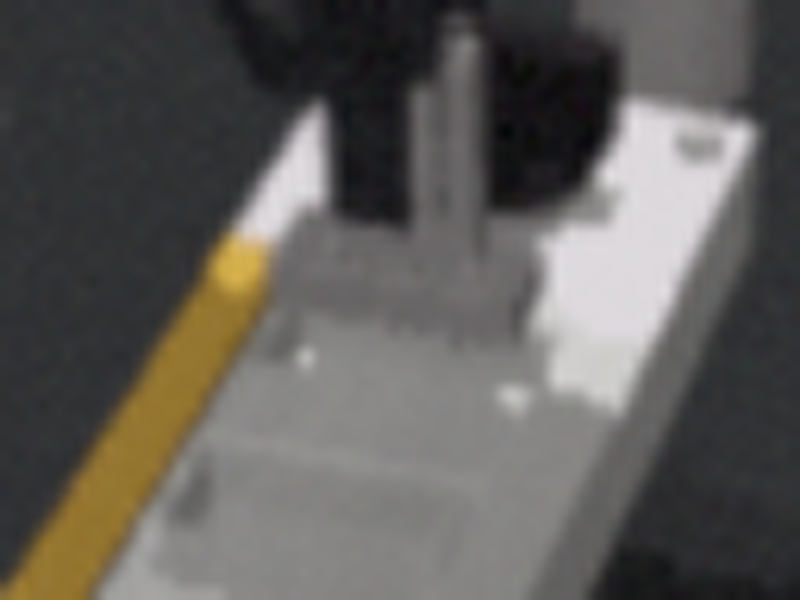

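```bash
cat >> h.py <<'E'
def insert(s,z0=.036,lim=12,log=True):
    "lower the held insert step by step; on resistance nudge sideways by the lateral force"
    s=np.array(s,float); z=.056; F0=env.observe()['ft_force']; n=0
    while z>z0-.002:
        z-=.003; env.move_l([*s,z],.06); o=env.observe(); d=o['ft_force']-F0
        if log: print('z %.3f got %.4f dF'%(z,o['position'][2]),d.round(1),'xy',(o['position'][:2]-s).round(4))
        if d[2]>lim and o['position'][2]>z0+.003:
            print('blocked'); return False
        if d[2]>lim: break
    return True
def release(s,w=.03,hi=.16):
    hand.grip(w); env.pause(.2); p=env.observe()['position']; env.move_l([s[0],s[1],hi],.25); st('released')
E
python3 - <<'E'
from h import *
s=slot(0); 
ok=insert(s); st(ok)
if ok: release(s)
E
```

```text
z 0.053 got 0.0520 dF [ 0.2 -0.7 -0.9] xy [-0.0007 -0.0003]
z 0.050 got 0.0496 dF [-0.   0.4 -0.9] xy [-0.0003 -0.0002]
z 0.047 got 0.0468 dF [ 0.6 -1.5  0.1] xy [-0.     -0.0002]
z 0.044 got 0.0438 dF [ 0.5 -1.4  0.8] xy [ 0.     -0.0002]
z 0.041 got 0.0407 dF [ 1.2 -1.9 -1.5] xy [ 0.     -0.0002]
z 0.038 got 0.0377 dF [ 0.7 -2.8 -1.4] xy [ 0.     -0.0002]
z 0.035 got 0.0368 dF [-2.2 -2.5  8.9] xy [ 0.0005 -0.0001]
z 0.032 got 0.0368 dF [-8.2 -3.5 25. ] xy [ 0.0005 -0.0001]
True t 16.0 p [0.6199 0.1017 0.0368] F [-8.2 -3.8 23.2] M [-0.86  1.98 -0.06] gap 0.0095 q6 0.02
released t 17.2 p [0.6187 0.1018 0.159 ] F [-0.6  0.2  0.2] M [ 0.05  0.06 -0.01] gap 0.0301 q6 0.02
```

```bash
sed -i 's/HOLD=np.array(\[.6166,.1768\])/HOLD=np.array([.6166,.1761])/' h.py; python3 - <<'E'
from h import *
for n,k in(('B',1),('C',2),('D',3),('E',4)):
    print('==',n); pick(*INS[n])
    s=slot(k); q,j,_=best([*s,.16],HY+np.pi/2); env.move_ptp([*s,.16],q); env.move_l([*s,.058],.15,q); env.pause(.2)
    if env.observe()['finger_gap']<.006: print('EMPTY'); break
    ok=insert(s); st(ok)
    if not ok: break
    release(s)
shot('side','side4')
E
```

```text
== B
gripped t 19.7 p [0.4369 0.1386 0.0229] F [ 0.3 -0.7  5.2] M [-0.07  0.07  0.05] gap 0.0094 q6 0.32
lifted t 20.5 p [0.4346 0.1382 0.1587] F [-0.2  0.2 -2.1] M [ 0.03 -0.    0.01] gap 0.0091 q6 0.32
z 0.053 got 0.0527 dF [0.2 1.1 0.3] xy [-0.0004 -0.0001]
z 0.050 got 0.0496 dF [-0.2 -0.1 -0.2] xy [-0.0003 -0.0001]
z 0.047 got 0.0467 dF [0.1 0.9 0.7] xy [-0.0003 -0.    ]
z 0.044 got 0.0437 dF [ 0.4 -0.1  0.7] xy [-0.0003 -0.    ]
z 0.041 got 0.0407 dF [ 0.3 -0.3  0.4] xy [-0.0003 -0.    ]
z 0.038 got 0.0377 dF [-0.2  0.6  0.7] xy [-0.0003 -0.0001]
z 0.035 got 0.0369 dF [-1.6  1.   9.1] xy [0.0005 0.0001]
z 0.032 got 0.0368 dF [-8.2 -1.5 24.1] xy [0.0006 0.0001]
True t 24.3 p [0.6182 0.1512 0.0368] F [-8.5 -1.7 22.2] M [-0.3   2.18  0.  ] gap 0.0090 q6 0.10
released t 25.5 p [0.6168 0.151  0.159 ] F [-0.  -0.6 -0.3] M [-0.03  0.04  0.03] gap 0.0301 q6 0.10
== C
gripped t 27.9 p [0.4495 0.1995 0.0229] F [-0.8 -0.3  4. ] M [-0.08 -0.03 -0.02] gap 0.0096 q6 0.48
lifted t 28.8 p [0.4475 0.1989 0.1587] F [-0.1 -0.4 -2.5] M [-0.02  0.02 -0.01] gap 0.0090 q6 0.48
z 0.053 got 0.0526 dF [-
[... 1711 characters left out ...]
 -0.02] gap 0.0096 q6 0.88
z 0.053 got 0.0527 dF [-1.4 -2.  -1. ] xy [-0.0004 -0.0002]
z 0.050 got 0.0496 dF [-1.  -0.6 -0.9] xy [-0.0003 -0.0001]
z 0.047 got 0.0466 dF [ 0.2 -0.2  0.1] xy [-0.0003 -0.0001]
z 0.044 got 0.0437 dF [-0.8 -0.2  0.3] xy [-0.0003 -0.0001]
z 0.041 got 0.0407 dF [-0.6 -0.3 -0. ] xy [-0.0003 -0.0001]
z 0.038 got 0.0377 dF [-0.  -1.4  0.3] xy [-0.0003 -0.0001]
z 0.035 got 0.0371 dF [-4.6 -2.5  8.6] xy [0.0002 0.0002]
z 0.032 got 0.0370 dF [-9.1 -3.8 22.3] xy [0.0003 0.0002]
True t 49.1 p [0.6122 0.3012 0.037 ] F [-8.8 -3.  20.9] M [-0.76  1.76 -0.05] gap 0.0087 q6 0.33
released t 50.3 p [0.6114 0.3008 0.1591] F [-0.5 -0.5 -0.5] M [ 0.01 -0.02 -0.01] gap 0.0301 q6 0.32
```

View pics/side4.png

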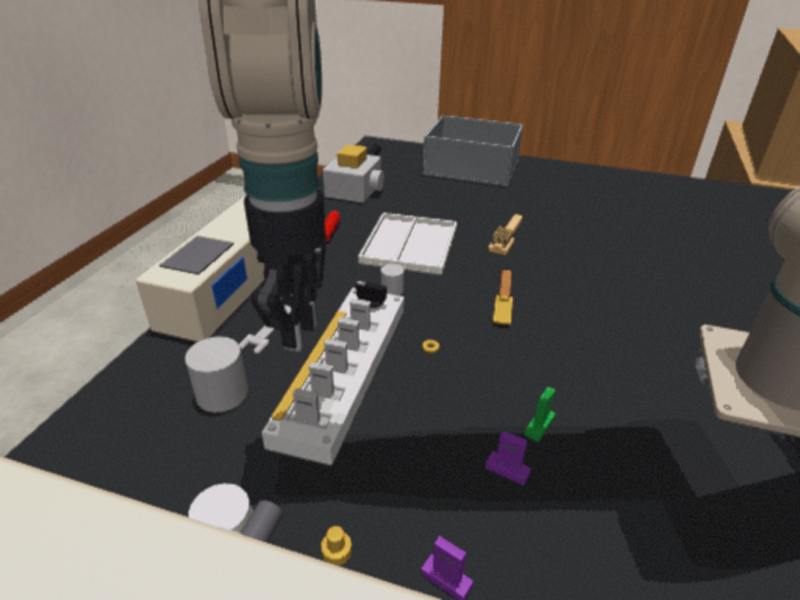

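```bash
python3 - <<'E'
from h import *
p=np.array([.6202,.0458,.18]); q=quat(np.radians(182.25-90)); 
hand.grip(.035,30); q,j,_=best(p,np.radians(182.25+90)); print(j); env.move_ptp(p,q); st('above')
p[2]=.047; env.move_l(p,.15,q); st('down')
hand.grip(0.0,30); st('grip')
j=env.observe()['joint_positions'].copy()
for k in range(6):
    j[5]+=.2; env.move_joints(j); st(k)
hand.grip(.04); st('open'); p[2]=.2; env.move_l(p,.25); env.move_ptp([.5,-.3,.3],quat(0)if env.ik([.5,-.3,.3],quat(0))is not None else q); st()
c=shot('top','top5'); shot('side','side5')
from seg import blobs
for n in('top5','side5'):
    c=load(n); W=cloud(c)
    for b in blobs(W,c['pixels'],(.36,.56,-.45,.08),.006,.024,25): print(n,b)
    m=(np.hypot(W[...,0]-.621,W[...,1]-.0475)<.032)&(W[...,2]>.058)&(W[...,2]<.08); print('knob',cv2.minAreaRect((W[m][:,:2]*1000).astype(np.float32)))
E
```

```text
[-0.0301898   0.30082196 -0.10424782  1.16572654  0.         -0.06945971]
above t 51.6 p [0.6203 0.0467 0.1799] F [0.3 0.5 0. ] M [-0.   -0.02  0.01] gap 0.0353 q6 -0.07
down t 52.6 p [0.6212 0.046  0.048 ] F [ 0.7 -0.1  0.4] M [ 0.05 -0.01 -0.03] gap 0.0351 q6 -0.07
grip t 52.9 p [0.6215 0.0448 0.0485] F [-0.3 -3.5  5.2] M [-0.72  0.12 -0.03] gap 0.0111 q6 -0.07
0 t 53.2 p [0.6215 0.0448 0.0486] F [ 0.2 -1.5  0.4] M [-0.12 -0.01  0.04] gap 0.0110 q6 0.13
1 t 53.5 p [0.6215 0.0449 0.0486] F [-0.  -1.   0.3] M [-0.07 -0.02  0.06] gap 0.0113 q6 0.33
2 t 53.9 p [0.6215 0.045  0.0486] F [-0.3 -1.1 -0.7] M [-0.1  -0.07  0.03] gap 0.0114 q6 0.52
3 t 54.2 p [0.6216 0.045  0.0486] F [1.4 0.5 0.7] M [ 0.04 -0.14  0.03] gap 0.0112 q6 0.72
4 t 54.5 p [0.6216 0.0451 0.0486] F [1.1 0.7 0.1] M [ 0.15 -0.2  -0.05] gap 0.0110 q6 0.92
5 t 54.8 p [0.6217 0.0451 0.0486] F [0.7 1.3 0.1] M [ 0.25 -0.3  -0.06] gap 0.0112 q6 1.12
open t 55.2 p [0.6212 0.0447 0.0484] F [ 0.8 -0.4 -0.1] M [ 0.02  0.   -0.02] gap 0.0398 q6 1.13
 t 57.3 p [ 0.5002 -0.299   0.2992] F [ 0.4 -0.2 -0.9] M [-0.    0.02  0.01] gap 0
[... 543 characters left out ...]
9.2, 149.8]), np.float64(6.1)], [168.0, 151.0, 97.0])
knob ((619.4965209960938, 48.29208755493164), (12.130247116088867, 49.33284378051758), 22.05740737915039)
side5 (161, [0.4505, -0.2847, 0.0162], np.float64(0.024), [array([ 449.8, -305.2]), array([153.9,  35.8]), np.float64(81.4)], [155.0, 127.0, 87.0])
side5 (60, [0.5533, -0.177, 0.014], np.float64(0.0189), [array([ 553.1, -198.5]), array([152.4,  13.1]), np.float64(89.7)], [163.0, 159.0, 154.0])
side5 (294, [0.4205, -0.06, 0.0154], np.float64(0.0228), [array([422., -74.]), array([ 27.9, 147.7]), np.float64(6.1)], [168.0, 130.0, 60.0])
knob ((621.74072265625, 47.690086364746094), (11.926300048828125, 48.97294998168945), 23.5014705657959)
```

View pics/top5.png

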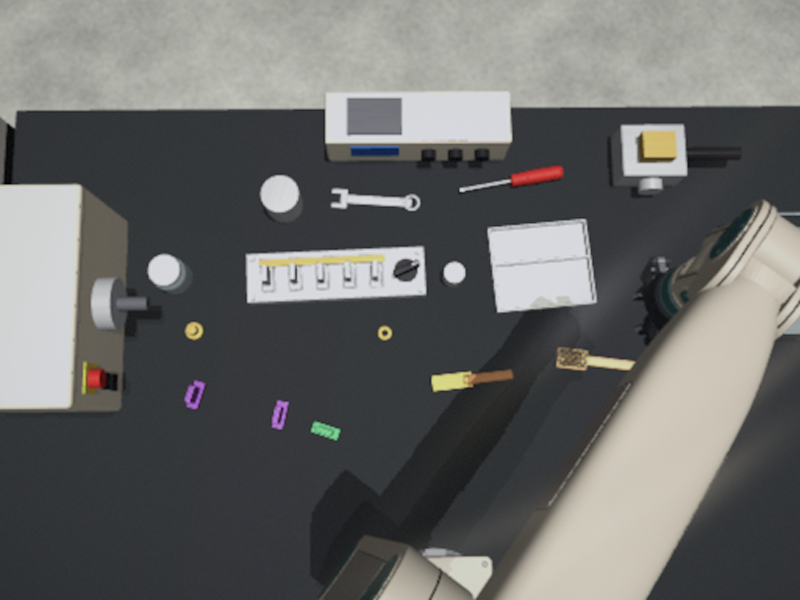

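```bash
cat > tool.py <<'E'
from h import *
def tool(c,deg,off,dest,ddeg,w=.04,zp=.004):
    d=lambda a:np.array([np.cos(np.radians(a)),np.sin(np.radians(a))])
    p=np.array(c)+off*d(deg); t=np.array(dest)+off*d(ddeg)
    q,_,f=best([*p,.15],np.radians(deg-90)); q2=quat(f+np.radians(ddeg-deg))
    hand.grip(w,60); env.move_ptp([*p,.15],q); env.move_l([*p,zp],.12,q); st('down'); hand.grip(0.,60); st('gripped')
    env.move_l([*p,.15],.12); st('lifted')
    env.move_ptp([*t,.15],q2); env.move_l([*t,.03],.15,q2); st('over'); F0=env.observe()['ft_force'][2]
    for z in np.arange(.026,zp+.0005,-.003):
        env.move_l([*t,z],.05); o=env.observe(); print('%.3f %.4f %.1f'%(z,o['position'][2],o['ft_force'][2]-F0))
        if o['ft_force'][2]-F0>8: break
    hand.grip(.028); env.pause(.3); st('open'); env.move_l([*t,.17],.2); st('up')
E
python3 - <<'E'
from tool import *
tool((.4503,-.3068),82.5,-.004,(.5997,-.2134),95)
env.move_ptp([.45,.1,.3],quat(0)); shot('side','side6'); shot('top','top6')
E
```

```text
down t 59.7 p [ 0.4504 -0.3113  0.0048] F [0.2 0.8 0.4] M [-0.01 -0.01 -0.03] gap 0.0398 q6 0.98
gripped t 60.0 p [ 0.4504 -0.3114  0.005 ] F [-0.5  1.3  5.2] M [0.06 0.14 0.04] gap 0.0163 q6 0.98
lifted t 61.4 p [ 0.4492 -0.3102  0.149 ] F [-1.   0.6 -1. ] M [-0.05  0.02 -0.03] gap 0.0163 q6 0.98
over t 63.1 p [ 0.6008 -0.2181  0.0311] F [ 0.6 -0.2  0.1] M [ 0.01 -0.08  0.01] gap 0.0163 q6 1.03
0.026 0.0266 -1.3
0.023 0.0228 -1.0
0.020 0.0197 -1.2
0.017 0.0167 -0.5
0.014 0.0137 -0.8
0.011 0.0107 -1.5
0.008 0.0090 4.7
0.005 0.0090 22.0
open t 65.7 p [ 0.5998 -0.2173  0.0045] F [-0.8 -0.2  0.3] M [-0.02 -0.01 -0.01] gap 0.0281 q6 1.03
up t 66.6 p [ 0.5991 -0.2169  0.1686] F [ 0.9  0.3 -0.1] M [0.02 0.05 0.03] gap 0.0278 q6 1.03
```

View pics/top6.png

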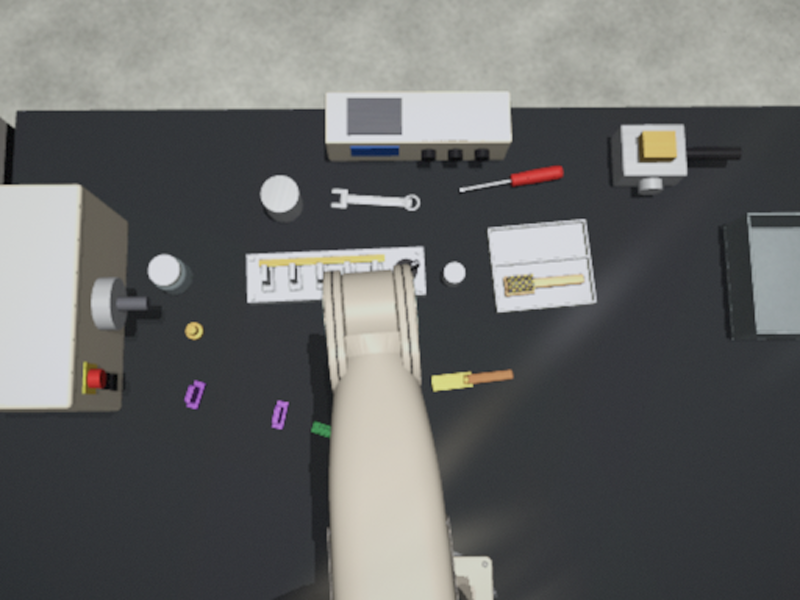

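```bash
python3 - <<'E'
from tool import *
tool((.4211,-.0734),96.1,-.014,(.6784,-.2066),95)
env.move_ptp([.40,-.35,.32],quat(0)); st(); shot('side','side7'); c=shot('top','top7')
from seg import blobs
for n in('top7','side7'):
    c=load(n); W=cloud(c)
    a=np.radians(5); dx=W[...,0]-.6346; dy=W[...,1]+.2104
    L=np.stack([dx*np.cos(a)+dy*np.sin(a),-dx*np.sin(a)+dy*np.cos(a),W[...,2]],-1)
    for b in blobs(L,c['pixels'],(-.075,.075,-.088,.088),.0125,.06,15): print(n,b)
    s=np.array([slot(k) for k in range(5)])
    for k in range(5):
        m=(np.abs(W[...,0]-s[k,0])<.03)&(np.abs(W[...,1]-s[k,1])<.02)&(W[...,2]>.06)&(W[...,2]<.095); Q=W[m]; print(k,s[k].round(4),len(Q),np.percentile(Q[:,2],90) if len(Q) else None)
for n,(x,y) in dict(top=(215,105),side=(160,90)).items():
    cv2.imwrite(f'pics/{n}7c.png',cv2.resize(load(n+'7')['pixels'][y:y+130,(x-65 if n=='top' else x):(x+175 if n=='top' else x+173),::-1],None,fx=2.25,fy=2.25,interpolation=cv2.INTER_CUBIC))
A=[cv2.imread(f'pics/{n}7c.png') for n in('top','side')]; w=min(a.shape[1] for a in A); cv2.imwrite('pics/f7.png',np.vstack([cv2.resize(a,(540,292)) for a in A]))
E
```

```text
down t 70.7 p [ 0.4233 -0.0875  0.0046] F [ 0.6  0.5 -0.3] M [-0.03  0.05 -0.03] gap 0.0396 q6 1.11
gripped t 71.1 p [ 0.4235 -0.0876  0.0048] F [-0.5 -0.5  5.3] M [ 0.1   0.12 -0.05] gap 0.0165 q6 1.11
lifted t 72.4 p [ 0.4219 -0.0871  0.1492] F [-1.  -0.4 -0.2] M [-0.03  0.06  0.04] gap 0.0163 q6 1.11
over t 74.5 p [ 0.6806 -0.2209  0.0314] F [ 0.2  0.3 -1.1] M [ 0.04  0.   -0.03] gap 0.0164 q6 1.08
0.026 0.0266 0.4
0.023 0.0228 1.1
0.020 0.0195 0.8
0.017 0.0166 0.2
0.014 0.0137 0.5
0.011 0.0107 0.5
0.008 0.0090 5.4
0.005 0.0089 18.0
open t 77.1 p [ 0.6794 -0.2205  0.0045] F [-0.1 -0.4  0.2] M [-0.02  0.01  0.03] gap 0.0276 q6 1.08
up t 78.0 p [ 0.6786 -0.2201  0.1684] F [ 0.1 -0.4 -0.3] M [0.03 0.02 0.05] gap 0.0280 q6 1.08
 t 79.3 p [ 0.4005 -0.3497  0.3191] F [-0.1 -0.4 -0.7] M [-0.03  0.02 -0.01] gap 0.0280 q6 0.73
top7 (367, [0.0424, 0.0059, 0.0201], np.float64(0.0312), [array([43.3,  1.7]), array([ 27.9, 148.4]), np.float64(1.3)], [191.0, 165.0, 112.0])
top7 (27, [0.0064, -0.024, 0.016], np.float64(0.0215), [array([  6.5, -22.9]), array([52. ,  4.6]), np.float64(89.3)], [187.
[... 588 characters left out ...]
42 0.07726191655291416
4 [0.6119 0.301 ] 45 0.07752428180241137
side7 (198, [0.0437, 0.0122, 0.0192], np.float64(0.0264), [array([45. ,  0.7]), array([ 27.1, 147.1]), np.float64(1.0)], [185.0, 147.0, 81.0])
side7 (45, [0.0084, 0.01, 0.0158], np.float64(0.0185), [array([8.8, 3.4]), array([  5.2, 169.1]), np.float64(0.5)], [194.0, 191.0, 191.0])
side7 (260, [-0.0353, 0.0322, 0.0274], np.float64(0.0402), [array([-39.1,   3.1]), array([147.8,  37.2]), np.float64(85.2)], [158.0, 133.0, 97.0])
0 [0.6194 0.1012] 94 0.07477078415749162
1 [0.6175 0.1511] 107 0.0750186442648797
2 [0.6157 0.2011] 111 0.07499555075173887
3 [0.6138 0.251 ] 126 0.07515547384634869
4 [0.6119 0.301 ] 148 0.07523252129592604
```

View pics/f7.png

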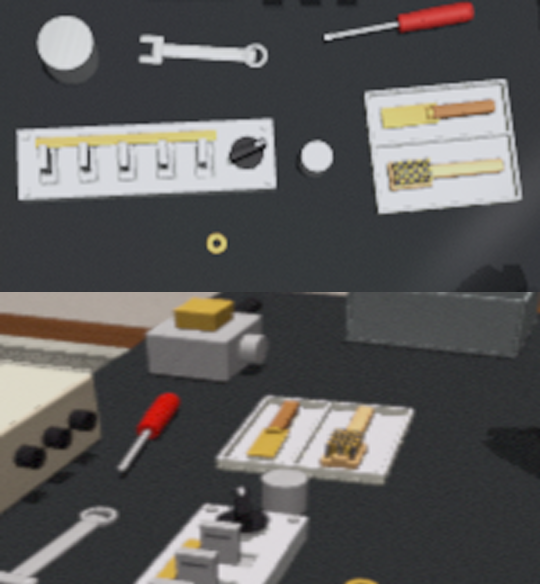

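View pics/side7.png

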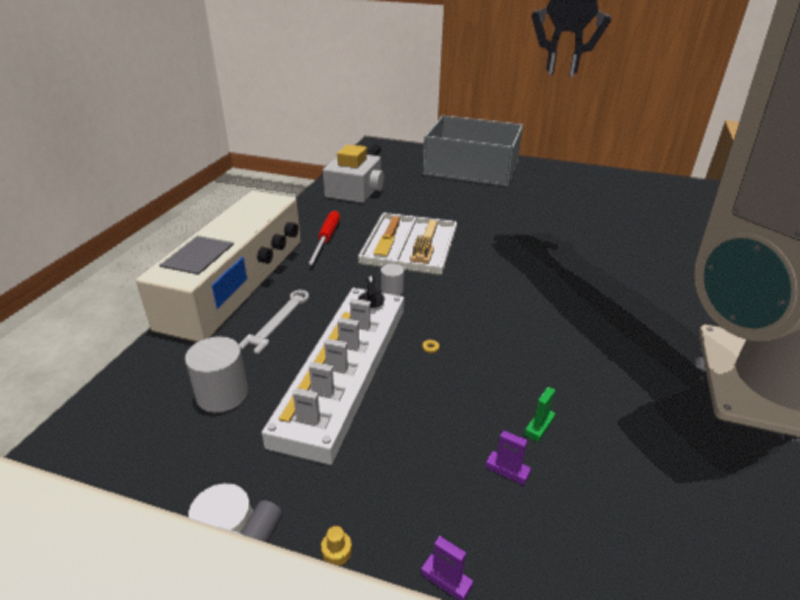

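The pictures show all five inserts seated upright with the brass bar over their feet. The brush lies bristles up in the wide compartment, the spatula is in the narrow one, and nothing else has moved. I'm handing the job in.

```bash
python3 -c "
from workcell import workorder; print(workorder.close_job())"
```

```text
the job is handed in; nothing more can be done
None
```

The job is done and handed in at about 79 s of the 210 s allowed. I unlocked the clamp knob, stood all five inserts in slots 0 to 4, and locked the knob again. The brush then went into the wide compartment and the spatula into the narrow one. The spatula was knocked aside during the run, so I measured it again before picking it up.

**Last checks before handing in:**
- **Inserts:** all five stand upright. The side camera puts their tops at about 75 mm, against an expected 74. The top camera reads 77 to 79 mm, which I put down to its depth noise. Each insert met the slot floor at about 37 mm tool height, against 36 expected.
- **Clamp:** the knob bar is back at its starting angle to within about 1°, and the brass bar is over the feet.
- **Tools:** both lie flat within the tray walls and within about 5 mm of their compartment centres. The brush's bristles are up.
- **Everything else:** the bystanders and the green and purple look-alikes appear unmoved in the last pictures.

**Disagreement:** the two cameras differed by about 2 to 3 mm throughout. I averaged them and shifted the slots by 0.7 mm after a slight sideways push on the first insert. The later inserts went in without resistance. No check failed. The highest tool force I read was about 26 N, though I sampled it only between moves.

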